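# Set out the cupping cups by size

## Task

Set the four cupping cups out ready for treatment: stand them upright in the steel tray, one centred on each ring mark, in order of size, with the largest next to the hand pump and the smallest next to the cream jar. Put the cups down rather than dropping them, and leave the pump and the jar where they lie.

Things in the scene. Friction and masses are not known exactly. Their poses are not given: they have to be found in the camera images.
- cup_largest: The largest of four clear plastic cupping cups, a rigid bell standing mouth down on the trolley top: rim diameter 66 mm, bell 58 mm high, with a white round valve stem (16 mm diameter, 24 mm tall, good to lift it by) upright on top, 82 mm high in all. About 70 g. Origin: centre of the underside; z: up through the stem.
- cup_large: The second largest of four clear plastic cupping cups, a rigid bell standing mouth down on the trolley top: rim diameter 56 mm, bell 52 mm high, with a white round valve stem (16 mm diameter, 24 mm tall, good to lift it by) upright on top, 76 mm high in all. About 55 g. Origin: centre of the underside; z: up through the stem.
- cup_medium: The third largest of four clear plastic cupping cups, a rigid bell standing mouth down on the trolley top: rim diameter 46 mm, bell 46 mm high, with a white round valve stem (16 mm diameter, 24 mm tall, good to lift it by) upright on top, 70 mm high in all. About 42 g. Origin: centre of the underside; z: up through the stem.
- cup_small: The smallest of four clear plastic cupping cups, a rigid bell standing mouth down on the trolley top: rim diameter 36 mm, bell 40 mm high, with a white round valve stem (16 mm diameter, 24 mm tall, good to lift it by) upright on top, 64 mm high in all. About 30 g. Origin: centre of the underside; z: up through the stem.
- mark_a: Flat white ring mark, 74 mm in diameter, one end of the row a, b, c, d, 80 mm apart, on the grey liner of the fixed steel tray (540 x 156 mm, rim 16 mm high). Origin: ring centre on the liner's surface, 5 mm above the trolley top; y: along the row from a to d, z: up.
- mark_b: Flat white ring mark, 74 mm in diameter, second of the row a, b, c, d, 80 mm apart, on the grey liner of the fixed steel tray (540 x 156 mm, rim 16 mm high). Origin: ring centre on the liner's surface, 5 mm above the trolley top; y: along the row from a to d, z: up.
- mark_c: Flat white ring mark, 74 mm in diameter, third of the row a, b, c, d, 80 mm apart, on the grey liner of the fixed steel tray (540 x 156 mm, rim 16 mm high). Origin: ring centre on the liner's surface, 5 mm above the trolley top; y: along the row from a to d, z: up.
- mark_d: Flat white ring mark, 74 mm in diameter, the other end of the row a, b, c, d, 80 mm apart, on the grey liner of the fixed steel tray (540 x 156 mm, rim 16 mm high). Origin: ring centre on the liner's surface, 5 mm above the trolley top; y: along the row from a to d, z: up.
- pump: Pistol-shaped white and black hand vacuum pump lying on its side in one end of the tray, beyond the row's end mark (either a or d), about 94 mm from that mark's centre; outline about 100 mm along the row by 120 mm across, 30 mm high, loose, 160 g. Origin: middle of its outline, underside.
- jar: White round cream jar with a lid, 54 mm in diameter, 55 mm high, loose, 140 g, standing in the other end of the tray, about 94 mm beyond that end mark. Origin: centre of its underside.

How it is judged (in metres and radians):
At the end, for the whole second after the job is handed in: Each cup stands upright (within 0.1 rad) on the tray liner with its centre within 12 mm of its ring's centre, ordered largest to smallest from the pump's end to the jar's end, all at rest; the pump and the jar lie within 15 mm of where they started (((horizontal distance between pump and mark_a below 0.17 m and horizontal distance between cup_largest and mark_a below 0.012 m and horizontal distance between cup_large and mark_b below 0.012 m and horizontal distance between cup_medium and mark_c below 0.012 m and horizontal distance between cup_small and mark_d below 0.012 m) or (horizontal distance between pump and mark_d below 0.17 m and horizontal distance between cup_largest and mark_d below 0.012 m and horizontal distance between cup_large and mark_c below 0.012 m and horizontal distance between cup_medium and mark_b below 0.012 m and horizontal distance between cup_small and mark_a below 0.012 m)) and angle between each of cup_largest, cup_large, cup_medium, cup_small's own z axis and vertical below 0.1 rad and height (world z) of each of cup_largest, cup_large, cup_medium, cup_small below 0.009 m and linear speed of each of cup_largest, cup_large, cup_medium, cup_small below 0.02 m/s and angular speed of each of cup_largest, cup_large, cup_medium, cup_small below 0.2 rad/s and distance of each of pump, jar from where it was at the start of the episode below 0.015 m); the robot touches nothing.
It fails at once if the pump or the jar is pushed away from its place (more than 25 mm) (distance of any of pump, jar from where it was at the start of the episode above 0.025 m).
It fails at once if a cup is dropped or thrown: in the air more than 40 mm above the trolley top with nothing of the robot touching it ((height (world z) of cup_largest above 0.04 m and contact force between cup_largest and the fingers below 0.005 N and contact force between cup_largest and the arm below 0.005 N) or (height (world z) of cup_large above 0.04 m and contact force between cup_large and the fingers below 0.005 N and contact force between cup_large and the arm below 0.005 N) or (height (world z) of cup_medium above 0.04 m and contact force between cup_medium and the fingers below 0.005 N and contact force between cup_medium and the arm below 0.005 N) or (height (world z) of cup_small above 0.04 m and contact force between cup_small and the fingers below 0.005 N and contact force between cup_small and the arm below 0.005 N)).
It also fails if it takes over 88 s, if anything falls off the work surface, if the arm or the gripper's body presses on something with over 40 N, if the wrist force passes 120 N, or if a joint passes its speed limit or range.

## Robot

A 6-joint arm with a two-finger parallel gripper is mounted at the origin on the work surface. World frame = base frame: x ahead of the robot, y to its left, z up, the work surface at z = 0. Lengths are in m, angles in degrees, forces in N, time in s.
With the tool pointing down it reaches from about 0.325 to 0.875 m from the base axis. Payload 4.4 kg.
Tool frame: the origin (TCP) lies on the centre line of the jaws, within the pads' length; the fingertips stand 22 mm ahead of it and the grasp point (between the pads) lies 3 mm ahead of it (env.tcp_to_tips is the z of the fingertips in the tool frame, in m); z points along the fingers, y is the line along which they close (so a half turn about z gives the same grasp; the last joint's range is limited). The gripper opens to 85 mm and grips with 20 to 120 N. Pads are 22 mm wide; open, the fingers measure 114 mm over their backs; the gripper's body (76 mm by 85 mm) begins 54 mm behind the grasp point. The pads swing forward as they close: fully open they stand 13 mm farther back than shut.
Start: joints at [68.039, 11.837, 88.321, -0, 79.842, -8.623], TCP at [0.133, 0.559, 0.253] pointing down, gripper open.
Joint ranges: [-156.59, 156.59], [-49.26, 127.26], [12.9, 141.05], [-63.56, 243.56], [4.71, 150.69], [-161.64, 161.64]. Speed limits (degrees/s): [159.86, 159.86, 180, 180, 180, 180].

## Interface

Orientations are given as a 3x3 rotation matrix whose columns are the frame's x, y, z axes.
In Python, from station import env gives the robot as it stands.
- The arm moves only by the shell command python3 -m creep 'ROWS' [FORCE]. ROWS is a JSON object whose one key "series" holds a list that holds one entry, the list of rows, each a list of 5 numbers: the closure, from 0 (fully open) to 1 (shut), then the shift along the tool's x, y, z in units of 30 mm (1.0 is 30 mm), then the turn about the tool's z in units of 8 degrees (1.0 is 8 degrees). A call has 1 to 12 rows; each row is the pose to reach, as a shift and turn from the pose commanded when the call began, along the tool's axes at that moment; what a row does not reach only later rows make up. A row lasts 1/10 s, in which the tool goes at most 50 mm and 8.59 degrees, less where a joint would pass 70% of its speed; a pose out of reach is approached as far as the arm can. A call with a gripper value outside its range is refused whole. The fingers move at their own pace and stop on an object; FORCE is the grip in N (left out, the last holds). Time passes only in rows, so rows that repeat a pose let the fingers close. It gives the time, the measured TCP pose, the force, the opening and the grip force at its end, in the units of the state.
- env.get_state(): the state, without advancing time (a new reading comes with each control period).
- env.read_camera(name): name is "scene" or "top" or "wrist"; returns (picture, depth): 420x560x3 uint8, blue, green, red; 420x560 float32, m along the optical axis (not along the pixel's ray), 0 where there is no reading.
- env.camera_params(name): a dict with "camera_matrix" (3x3 intrinsics, pixels), "k1" (the pictures are not rectified: a ray, as slopes to the right and down, at radius r is drawn at 1 + k1 r^2 times it, then the intrinsics apply), "R" (3x3) and "t" (3): a world point X has camera coordinates R X + t. Camera axes: x right, y down, z forward; pixel columns grow to the right and rows downward; lengths in m; the calibration is good to about 2 mm. A picture is of the moment at which its call begins: read the wrist's pose just before it. camera_params takes no time and is no camera call; for the wrist camera it gives the pose at the moment of the call.
- env.sign_off(): hands the job in; it is judged then, once.
The state is a dict: "clock": time; "joint_pos": joint angles; "joint_vel": joint speeds; "joint_torque": joint torques, N m; "tcp_pos": TCP position; "tcp_rot": TCP orientation; "force": force on the tool from outside, world axes, zero at the start; "ft_torque": the same for the moment, N m; "width": finger opening in m; "grasp_force": force on a finger pad.
Only numpy, scipy, OpenCV 4.12 (cv2) and the standard library are available. Lean on these libraries where they do the work, as an engineer would, in place of code of your own. Each camera call takes 0.05 s, during which the arm holds its last target. There are 200 camera calls.

## Working session

There is one attempt and no reset: what is moved stays moved. The work goes in short steps, Python scripts to look and compute and a shell command to move; the robot and the scene stay as the last step left them, time stands still between calls to the robot, and variables do not carry over. Pictures are saved under pics/ and viewed, at most 14 in all, crops included, and the job is handed in when it is done.

```bash
ls; mkdir -p pics; python3 - <<'E'
from station import env
import cv2,numpy as np
for n in("scene","top"):
    im,d=env.read_camera(n); cv2.imwrite(f"pics/{n}0.png",im); np.save(f"pics/{n}0.npy",d)
    p=env.camera_params(n); print(n,p)
s=env.get_state();print(s)
E
```

```text
pics
scene {'camera_matrix': array([[446.44668903,   0.        , 272.86683037],
       [  0.        , 446.44668903, 202.34356978],
       [  0.        ,   0.        ,   1.        ]]), 'k1': 0.030711550504357952, 'R': array([[ 0.05792803,  0.99831792,  0.00238129],
       [ 0.64670147, -0.03570789, -0.76190692],
       [-0.7605403 ,  0.04567575, -0.64768215]]), 't': array([-0.02685625, -0.3288184 ,  1.27384777])}
top {'camera_matrix': array([[414.47944   ,   0.        , 282.93907465],
       [  0.        , 414.47944   , 209.13894463],
       [  0.        ,   0.        ,   1.        ]]), 'k1': -0.12846770695306617, 'R': array([[ 1.54977844e-02, -9.99879608e-01,  7.66915490e-04],
       [-9.89290750e-01, -1.54449834e-02, -1.45138774e-01],
       [ 1.45133145e-01,  1.49062702e-03, -9.89411011e-01]]), 't': array([-0.00171867,  0.55982982,  0.74698805])}
{'clock': 0.1, 'joint_pos': array([ 6.80385330e+01,  1.18819401e+01,  8.83970020e+01, -9.92235127e-04,
        7.98417352e+01, -8.62496066e+00]), 'joint_vel': array([ 0.05826993, -0.11102197, -0.11126042,  0.08004762,  0.0292407 ,
        0.01706845]), 'joint_torque': array([-1.16024508e-03, -3.84088039e+01, -2.92549860e+01, -3.14064728e-04,
        4.80754316e-03,  5.96453447e-06]), 'tcp_pos': array([0.13242736, 0.55888331, 0.25221311]), 'tcp_rot': array([[-9.73032691e-01,  2.30665963e-01, -7.71879138e-04],
       [ 2.30667060e-01,  9.73030763e-01, -1.95975371e-03],
       [ 2.99013671e-04, -2.08495152e-03, -9.99997782e-01]]), 'force': array([ 0.07243759, -0.02929226,  0.37007723]), 'ft_torque': array([-0.02053313,  0.02315893,  0.01346486]), 'grasp_force': 0.0, 'width': 0.08525268371322554}
```

View pics/scene0.png

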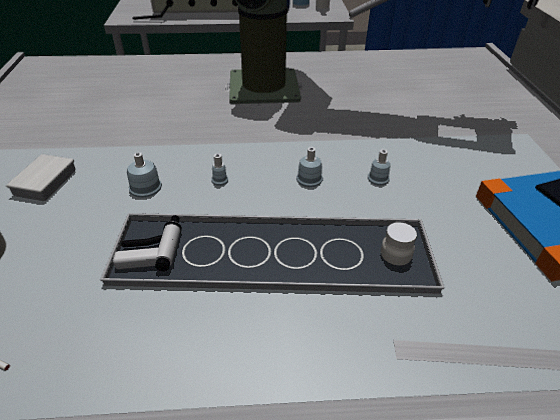

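View pics/top0.png

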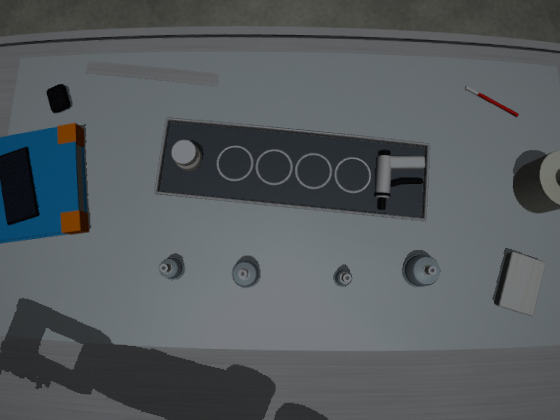

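The scene view shows the four cups in a row: largest (143,175), small (218,170), large (311,168) and medium (380,168). The pump is at the left end of the tray and the jar at (400,243). The top view shows the rings at about (235,163) to (353,175), with the pump at the right end (385,175), the jar at (184,152), and the cups at (169,267), (244,273), (344,278) and (425,270).

```bash
cat > h.py <<'E'
import cv2,numpy as np
from station import env
def ray(p,uv):
    K=p["camera_matrix"];k=p["k1"]
    n=cv2.undistortPoints(np.array([[uv]],float),K,np.array([k,0,0,0,0.]))[0,0]
    R,t=p["R"],p["t"]; return -R.T@t, R.T@np.array([*n,1.])
def plane(p,uv,z):
    c,d=ray(p,uv); return c+d*(z-c[2])/d[2]
def tri(p1,u1,p2,u2):
    a,d=ray(p1,u1);b,e=ray(p2,u2)
    s=np.linalg.lstsq(np.c_[d,-e],b-a,rcond=None)[0]
    P,Q=a+s[0]*d,b+s[1]*e; return (P+Q)/2,np.linalg.norm(P-Q)
E
python3 - <<'E'
from h import *
T=cv2.imread("pics/top0.png");S=cv2.imread("pics/scene0.png")
def rings(im,roi):
    x0,y0,x1,y1=roi;g=cv2.cvtColor(im,cv2.COLOR_BGR2GRAY)[y0:y1,x0:x1]
    c,h=cv2.findContours((g>100).astype(np.uint8),cv2.RETR_CCOMP,cv2.CHAIN_APPROX_NONE)
    o=[]
    for k,hh in zip(c,h[0]):
        if len(k)>40 and 20<cv2.boundingRect(k)[3]<45 and hh[3]>=0:  # inner edge
            e=cv2.fitEllipse(k);o.append((e[0][0]+x0,e[0][1]+y0,*e[1]))
    return sorted(o)
pt,ps=env.camera_params("top"),env.camera_params("scene")
rt=rings(T,(200,135,372,205));rs=rings(S,(181,225,370,280))[::-1]
print(np.round(rt,1),np.round(rs,1))
for a,b in zip(rt,rs):
    P,e=tri(pt,a[:2],ps,b[:2]);print(np.round(P,4),round(e,4),np.round(plane(pt,a[:2],.005),4),np.round(plane(ps,b[:2],.005),4))
a=[cv2.resize(T[x:x+40,y:y+40],(200,200),interpolation=0) for x,y in((247,150),(253,224),(258,324),(250,405))]
b=[cv2.resize(S[x:x+55,y:y+40],(200,275),interpolation=0) for x,y in((140,360),(140,291),(140,198),(143,123))]
cv2.imwrite("pics/crop.png",np.vstack([np.hstack(a),np.hstack(b)]))
E
```

```text
[[234.6 162.8  33.3  34.3]
 [273.6 166.7  33.5  34.6]
 [313.  170.6  33.5  34.5]
 [352.3 174.7  33.4  34.6]] [[341.4 253.5  28.7  39.6]
 [295.  252.5  28.9  38.5]
 [249.  251.5  28.8  38.6]
 [203.1 250.5  28.3  39. ]]
[0.6583 0.107  0.0058] 0.0012 [0.6584 0.1066 0.005 ] [0.6576 0.1079 0.005 ]
[0.6513 0.0275 0.0057] 0.0004 [0.6515 0.0274 0.005 ] [0.6507 0.0278 0.005 ]
[ 0.6444 -0.0522  0.0055] 0.0002 [ 0.6446 -0.0524  0.005 ] [ 0.644  -0.0521  0.005 ]
[ 0.6375 -0.132   0.0055] 0.0001 [ 0.6376 -0.132   0.005 ] [ 0.637  -0.1321  0.005 ]
```

View pics/crop.png

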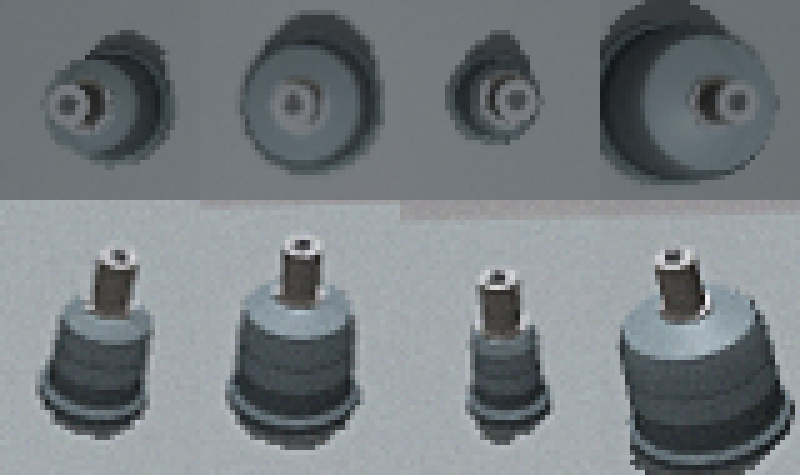

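The crop shows the stem tops. In top-view pixels they are at medium (163.5,267.3), large (242.9,272.9), small (346.5,277.3) and largest (432.1,269.9). In the scene view they are at (382.9,150.9), (310.7,148.5), (217.1,154.9) and (137.7,153.9), in the same order.

```bash
cat >> h.py <<'E'
U=np.array([.0867,.9962])  # row direction pump->jar
def to(x,y,z,yaw=None):
    """shift in tool units to a world TCP target, using commanded-like measured pose"""
    s=env.get_state();R=s["tcp_rot"]
    d=R.T@(np.array([x,y,z])-s["tcp_pos"])/.03
    a=np.degrees(np.arctan2(R[1,1],R[0,1]))
    print("t",round(s["clock"],2),"tcp",np.round(s["tcp_pos"],4),"w",round(s["width"],4),"yaw_y",round(a,2),"shift",np.round(d,3),"turn",None if yaw is None else round((a-yaw)/8,3))
E
python3 - <<'E'
from h import *
pt,ps=env.camera_params("top"),env.camera_params("scene")
for n,h,a,b in(("medium",.070,(163.5,267.3),(382.9,150.9)),("large",.076,(242.9,272.9),(310.7,148.5)),("small",.064,(346.5,277.3),(217.1,154.9)),("largest",.082,(432.1,269.9),(137.7,153.9))):
    P,e=tri(pt,a,ps,b);print(n,h,np.round(P,4),round(e,4),np.round(plane(pt,a,h),4),np.round(plane(ps,b,h),4))
to(.45,-.17,.2,-5)
E
```

```text
medium 0.07 [0.4454 0.222  0.0716] 0.0005 [0.4454 0.2222 0.07  ] [0.4429 0.2232 0.07  ]
large 0.076 [0.4387 0.0766 0.0784] 0.0007 [0.4387 0.0765 0.076 ] [0.4351 0.0776 0.076 ]
small 0.064 [ 0.4334 -0.1101  0.0663] 0.0006 [ 0.4333 -0.1102  0.064 ] [ 0.4299 -0.1108  0.064 ]
largest 0.082 [ 0.4475 -0.2619  0.0838] 0.0009 [ 0.4475 -0.263   0.082 ] [ 0.445  -0.2622  0.082 ]
t 0.1 tcp [0.1324 0.5589 0.2522] w 0.0853 yaw_y 76.66 shift [-15.905 -21.195   1.78 ] turn 10.208
```

```bash
python3 -c "
from h import *
to(.4454,.222,.2,-5)"
```

```text
t 0.1 tcp [0.1324 0.5589 0.2522] w 0.0853 yaw_y 76.66 shift [-12.742  -8.517   1.754] turn 10.208
```

```bash
python3 -m creep '{"series":[[[0.4,-1.3,-0.8,0.2,1],[0.4,-2.6,-1.7,0.4,2],[0.4,-3.9,-2.6,0.6,3],[0.4,-5.2,-3.5,0.8,4],[0.4,-6.5,-4.3,1.0,5],[0.4,-7.8,-5.2,1.2,6],[0.4,-9.1,-6.1,1.4,7],[0.4,-10.4,-7.0,1.6,8],[0.4,-11.7,-7.9,1.7,9.2],[0.4,-12.74,-8.52,1.75,10.2],[0.4,-12.74,-8.52,1.75,10.2],[0.4,-12.74,-8.52,1.75,10.2]]]}' 40; python3 -c "
from h import *
to(.4454,.222,.072,-5)
im,d=env.read_camera('wrist');cv2.imwrite('pics/w1.png',im)"
```

```text
clock: 1.3
tcp_pos: [0.4455, 0.222, 0.2002]
tcp_rot: [[0.087, 0.996, -0.002], [0.996, -0.087, 0.0], [-0.0, -0.002, -1.0]]
force: [0.1, -0.3, 0.8]
width: 0.0514
grasp_force: 0.0
t 1.3 tcp [0.4455 0.222  0.2002] w 0.0514 yaw_y -5.0 shift [0.000e+00 3.000e-03 4.274e+00] turn -0.0
```

View pics/w1.png

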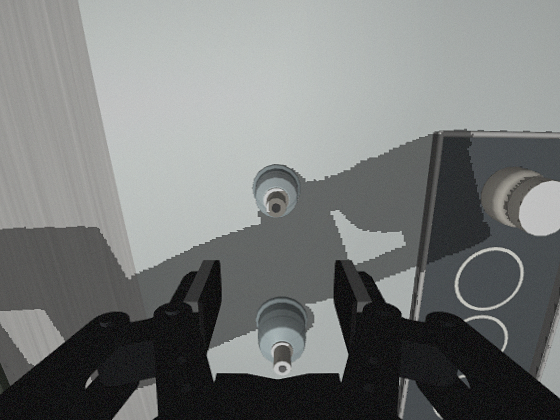

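The wrist view shows two cups, at (276,205) and (283,365). I'll project the expected stem through the calibration to check which one is under the jaws.

```bash
cat >> h.py <<'E'
def proj(p,X):
    r=cv2.Rodrigues(p["R"])[0]
    return cv2.projectPoints(np.array([X],float),r,p["t"],p["camera_matrix"],np.array([p["k1"],0,0,0,0.]))[0][0,0]
E
python3 -c "
from h import *
p=env.camera_params('wrist')
for X in ((.4454,.222,.07),(.4387,.0766,.076),(.6584,.1068,.005)): print(proj(p,X))
for u,z in (((276,207),.07),((283,368),.076)): print(plane(p,u,z))
print(-p['R'].T@p['t'])"
```

```text
[277.99270998 209.85502697]
[284.51349094 370.93611824]
[490.32217922 280.74510844]
[0.44408711 0.22437907 0.07      ]
[0.43763524 0.07989694 0.076     ]
[0.45169496 0.29576828 0.31906365]
```

The projected stem lands at (278,210), within 2 mm of the seen stem. Descending and gripping.

```bash
python3 -m creep '{"series":[[[0.4,0,0,1,0],[0.4,0,0,2,0],[0.4,0,0,3,0],[0.4,0,0,3.8,0],[0.4,0,0,4.2,0],[0.4,0,0,4.2,0],[1,0,0,4.2,0],[1,0,0,4.2,0],[1,0,0,4.2,0],[1,0,0,4.2,0],[1,0,0,4.2,0],[1,0,0,4.2,0]]]}' 40; python3 -c "
from h import *
print(env.tcp_to_tips)
to(.6515,.0276,.25,-5)
"
```

```text
clock: 2.55
tcp_pos: [0.4467, 0.223, 0.0761]
tcp_rot: [[0.086, 0.996, 0.003], [0.996, -0.086, 0.001], [0.001, 0.002, -1.0]]
force: [-1.1, 0.1, 6.1]
width: 0.0143
grasp_force: 39.4
0.022
t 2.55 tcp [0.4467 0.223  0.0761] w 0.0143 yaw_y -4.95 shift [-5.894  7.376 -5.785] turn 0.007
```

```bash
python3 -m creep '{"series":[[[1,0,0,-0.5,0],[1,0,0,-1.5,0],[1,0,0,-2.5,0],[1,0,0,-3.5,0],[1,0,0,-4.5,0],[1,0,0,-4.5,0]]]}'; python3 -c "
from h import *
to(.6515,.0276,.25,-5)
for n in ('top','scene'):
  im,d=env.read_camera(n);cv2.imwrite('pics/%s1.png'%n,im)
im=cv2.imread('pics/scene1.png');cv2.imwrite('pics/s1c.png',cv2.resize(im[60:210,300:500],(800,600)))
"
```

```text
clock: 3.15
tcp_pos: [0.4486, 0.2234, 0.2147]
tcp_rot: [[0.086, 0.996, 0.01], [0.996, -0.086, 0.003], [0.004, 0.009, -1.0]]
force: [0.8, 0.4, -0.7]
width: 0.0143
grasp_force: 39.0
t 3.15 tcp [0.4486 0.2234 0.2147] w 0.0143 yaw_y -4.95 shift [-5.917  7.31  -1.131] turn 0.007
```

View pics/s1c.png

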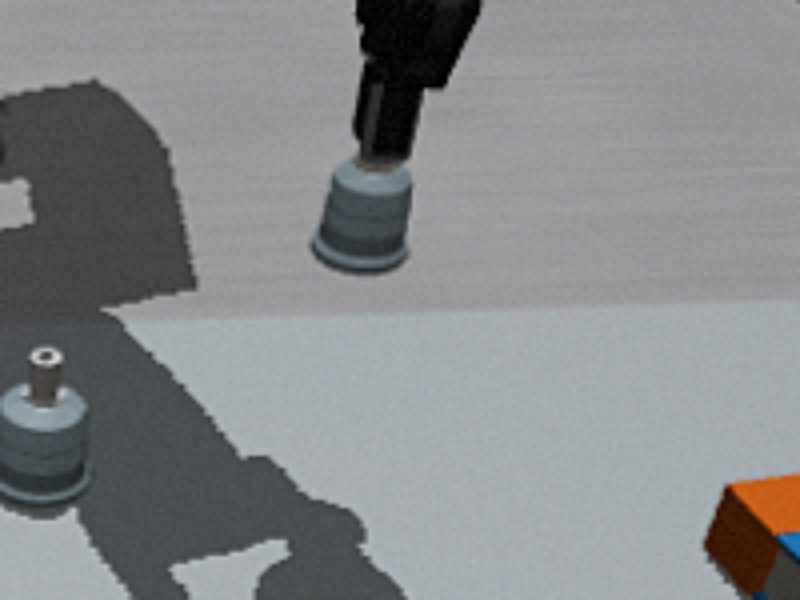

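The cup hangs upright in the jaws at about (365,215) in the crop. The measured pose is a few mm off the commanded one, so I'll check whether it has settled.

```bash
python3 -c "
from h import *
to(.6515,.0276,.25,-5)
s=env.get_state();print(s['joint_pos'],s['joint_vel'],s['tcp_rot'])"; python3 -m creep '{"series":[[[1,0,0,0,0],[1,0,0,0,0]]]}'
```

```text
t 3.25 tcp [0.4457 0.2226 0.2101] w 0.0145 yaw_y -4.95 shift [-5.882  7.395 -1.323] turn 0.007
[ 1.65706051e+01  4.78858298e+00  1.01692687e+02 -2.48299465e-03
  7.34517525e+01  2.15187387e+01] [ 0.14805124  1.6774865   2.32132789 -0.07831103  0.22344851 -0.12086972] [[ 8.62414187e-02  9.96273625e-01  1.13228321e-03]
 [ 9.96274192e-01 -8.62418014e-02  2.93574391e-04]
 [ 3.90130566e-04  1.10274626e-03 -9.99999316e-01]]
clock: 3.45
tcp_pos: [0.4443, 0.2222, 0.2079]
tcp_rot: [[0.086, 0.996, -0.004], [0.996, -0.086, -0.001], [-0.001, -0.004, -1.0]]
force: [-0.4, -0.6, -0.5]
width: 0.014
grasp_force: 39.0
```

```bash
python3 -m creep '{"series":[[[1,-0.3,0.4,-0.2,0],[1,-0.9,1.1,-0.4,0],[1,-1.7,2.1,-0.6,0],[1,-2.6,3.2,-0.8,0],[1,-3.5,4.4,-0.8,0],[1,-4.4,5.5,-0.8,0],[1,-5.1,6.4,-0.8,0],[1,-5.6,7.0,-0.8,0],[1,-5.86,7.4,-0.8,0],[1,-5.86,7.4,-0.8,0],[1,-5.86,7.4,-0.8,0],[1,-5.86,7.4,-0.8,0]]]}'; python3 -c "
from h import *
to(.6515,.0276,.080,-5)"
```

```text
clock: 4.65
tcp_pos: [0.651, 0.0287, 0.2334]
tcp_rot: [[0.086, 0.996, -0.001], [0.996, -0.086, 0.0], [0.0, -0.001, -1.0]]
force: [0.4, 0.1, -0.4]
width: 0.0141
grasp_force: 39.1
t 4.65 tcp [0.651  0.0287 0.2334] w 0.0141 yaw_y -4.91 shift [-0.036  0.026  5.115] turn 0.011
```

```bash
python3 -m creep '{"series":[[[1,0,0,0.4,0],[1,0,0,1.2,0],[1,0,0,2.2,0],[1,0,0,3.2,0],[1,0,0,4.0,0],[1,0,0,4.5,0],[1,0,0,4.8,0],[1,0,0,4.9,0],[1,0,0,4.95,0],[1,0,0,5.0,0],[1,0,0,5.0,0],[1,0,0,5.0,0]]]}'; python3 -m creep '{"series":[[[1,0,0,0.03,0],[1,0,0,0.06,0],[1,0,0,0.06,0]]]}'
```

```text
clock: 5.85
tcp_pos: [0.6522, 0.0283, 0.0847]
tcp_rot: [[0.086, 0.996, 0.002], [0.996, -0.086, -0.0], [-0.0, 0.002, -1.0]]
force: [-0.4, 0.1, -1.9]
width: 0.0143
grasp_force: 39.1
clock: 6.15
tcp_pos: [0.6515, 0.0284, 0.0818]
tcp_rot: [[0.086, 0.996, -0.0], [0.996, -0.086, 0.0], [0.0, -0.0, -1.0]]
force: [0.3, 0.3, -0.4]
width: 0.0144
grasp_force: 39.1
```

Not yet in contact; lowering a little more, then opening.

```bash
python3 -m creep '{"series":[[[1,0,0,0.04,0],[1,0,0,0.08,0],[1,0,0,0.08,0]]]}'; python3 -m creep '{"series":[[[1,0,0,0.02,0],[1,0,0,0.04,0],[1,0,0,0.04,0]]]}'
```

```text
clock: 6.45
tcp_pos: [0.6519, 0.0283, 0.0813]
tcp_rot: [[0.086, 0.996, 0.0], [0.996, -0.086, -0.0], [-0.0, 0.0, -1.0]]
force: [-4.2, 0.4, 6.9]
width: 0.0142
grasp_force: 39.9
clock: 6.75
tcp_pos: [0.6521, 0.0284, 0.0813]
tcp_rot: [[0.086, 0.996, 0.001], [0.996, -0.086, -0.0], [-0.0, 0.001, -1.0]]
force: [-5.3, 0.5, 11.6]
width: 0.0139
grasp_force: 40.5
```

```bash
python3 -m creep '{"series":[[[0.6,0,0,-0.1,0],[0.4,0,0,-0.1,0],[0.4,0,0,-0.1,0],[0.4,0,0,-0.1,0],[0.4,0,0,-0.6,0],[0.4,0,0,-1.6,0],[0.4,0,0,-2.8,0],[0.4,0,0,-4,0],[0.4,0,0,-4.4,0],[0.4,0,0,-4.4,0],[0.4,0,0,-4.4,0],[0.4,0,0,-4.4,0]]]}'; python3 -c "
from h import *
to(.4387,.0766,.22,-5)
for n in ('top','scene'):
  im,d=env.read_camera(n);cv2.imwrite('pics/%s2.png'%n,im)
"
```

```text
clock: 7.95
tcp_pos: [0.6501, 0.0285, 0.2077]
tcp_rot: [[0.086, 0.996, -0.005], [0.996, -0.086, 0.0], [0.0, -0.005, -1.0]]
force: [1.2, 0.1, -0.2]
width: 0.0513
grasp_force: 0.0
t 7.95 tcp [0.6501 0.0285 0.2077] w 0.0513 yaw_y -4.94 shift [ 0.991 -7.159 -0.377] turn 0.008
```

View pics/scene2.png

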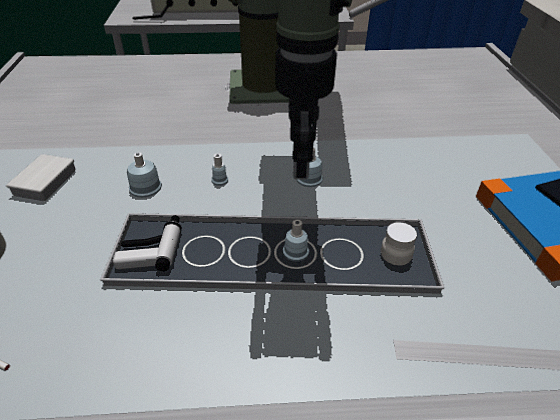

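The medium cup stands upright, centred in the third ring, with its base at about (296,250). Next is the large cup.

```bash
python3 -m creep '{"series":[[[0.4,0.1,-0.5,-0.1,0],[0.4,0.2,-1.4,-0.3,0],[0.4,0.3,-2.6,-0.3,0],[0.4,0.5,-3.8,-0.3,0],[0.4,0.7,-5.0,-0.3,0],[0.4,0.9,-6.1,-0.3,0],[0.4,0.99,-6.8,-0.3,0],[0.4,0.99,-7.2,-0.3,0],[0.4,0.99,-7.2,-0.3,0],[0.4,0.99,-7.2,-0.3,0],[0.4,0.99,-7.2,-0.3,0]]]}'; python3 -c "
from h import *
to(.4387,.0766,.082,-5)"
```

```text
clock: 9.15
tcp_pos: [0.4402, 0.0762, 0.2195]
tcp_rot: [[0.087, 0.996, 0.001], [0.996, -0.087, -0.0], [-0.0, 0.001, -1.0]]
force: [0.2, 0.9, -0.3]
width: 0.0514
grasp_force: 0.0
t 9.15 tcp [0.4402 0.0762 0.2195] w 0.0514 yaw_y -4.97 shift [ 0.009 -0.054  4.585] turn 0.004
```

```bash
python3 -m creep '{"series":[[[0.4,0,-0.05,0.6,0],[0.4,0,-0.05,1.6,0],[0.4,0,-0.05,2.7,0],[0.4,0,-0.05,3.7,0],[0.4,0,-0.05,4.3,0],[0.4,0,-0.05,4.5,0],[0.4,0,-0.05,4.5,0],[1,0,-0.05,4.5,0],[1,0,-0.05,4.5,0],[1,0,-0.05,4.5,0],[1,0,-0.05,4.5,0],[1,0,-0.05,4.5,0]]]}' 40;  python3 -m creep '{"series":[[[1,0,0,0,0],[1,0,0,-0.3,0],[1,0,0,-1,0],[1,0,0,-2,0],[1,0,0,-3.2,0],[1,0,0,-4.4,0],[1,0,0,-4.9,0],[1,0,0,-5,0],[1,0,0,-5,0],[1,0,0,-5,0],[1,0,0,-5,0]]]}'; python3 -c "
from h import *
to(.6444,-.0522,.236,-5)"
```

```text
clock: 10.35
tcp_pos: [0.4385, 0.0767, 0.0855]
tcp_rot: [[0.086, 0.996, 0.002], [0.996, -0.086, -0.0], [0.0, 0.002, -1.0]]
force: [-0.2, 0.8, 4.8]
width: 0.0138
grasp_force: 39.2
clock: 11.45
tcp_pos: [0.4363, 0.0767, 0.2326]
tcp_rot: [[0.086, 0.996, -0.004], [0.996, -0.086, 0.0], [-0.0, -0.004, -1.0]]
force: [-0.5, 0.8, -1.3]
width: 0.014
grasp_force: 39.2
t 11.45 tcp [0.4363 0.0767 0.2326] w 0.014 yaw_y -4.94 shift [-3.683  7.281 -0.138] turn 0.008
```

```bash
python3 -m creep '{"series":[[[1,-0.2,0.4,0,0],[1,-0.6,1.1,0,0],[1,-1.1,2.1,0,0],[1,-1.6,3.2,0,0],[1,-2.2,4.4,0,0],[1,-2.8,5.5,0,0],[1,-3.3,6.4,0,0],[1,-3.55,7.0,0,0],[1,-3.68,7.21,0,0],[1,-3.68,7.21,0,0],[1,-3.68,7.21,0,0],[1,-3.68,7.21,0,0]]]}'; python3 -c "
from h import *
to(.6444,-.0522,.0906,-5)"
```

```text
clock: 12.65
tcp_pos: [0.6427, -0.0513, 0.2342]
tcp_rot: [[0.085, 0.996, -0.001], [0.996, -0.085, 0.0], [0.0, -0.001, -1.0]]
force: [1.1, -0.9, -0.7]
width: 0.0139
grasp_force: 39.2
t 12.65 tcp [ 0.6427 -0.0513  0.2342] w 0.0139 yaw_y -4.9 shift [-0.027  0.065  4.788] turn 0.013
```

```bash
python3 -m creep '{"series":[[[1,0,0.03,0.4,0],[1,0,0.03,1.2,0],[1,0,0.03,2.2,0],[1,0,0.03,3.2,0],[1,0,0.03,4.0,0],[1,0,0.03,4.4,0],[1,0,0.03,4.6,0],[1,0,0.03,4.7,0],[1,0,0.03,4.7,0],[1,0,0.03,4.7,0],[1,0,0.03,4.7,0]]]}'; python3 -m creep '{"series":[[[1,0,0,0.03,0],[1,0,0,0.06,0],[1,0,0,0.09,0],[1,0,0,0.12,0],[1,0,0,0.15,0],[1,0,0,0.15,0],[1,0,0,0.15,0]]]}'
```

```text
clock: 13.75
tcp_pos: [0.6453, -0.0522, 0.0948]
tcp_rot: [[0.086, 0.996, 0.002], [0.996, -0.086, -0.001], [-0.0, 0.003, -1.0]]
force: [-0.2, 0.1, -0.7]
width: 0.014
grasp_force: 39.2
clock: 14.45
tcp_pos: [0.6447, -0.0521, 0.0907]
tcp_rot: [[0.086, 0.996, 0.0], [0.996, -0.086, -0.0], [-0.0, 0.0, -1.0]]
force: [-3.1, -0.4, 8.2]
width: 0.014
grasp_force: 40.0
```

```bash
python3 -m creep '{"series":[[[0.6,0,0,-0.1,0],[0.4,0,0,-0.1,0],[0.4,0,0,-0.1,0],[0.4,0,0,-0.1,0],[0.4,0,0,-0.6,0],[0.4,0,0,-1.6,0],[0.4,0,0,-2.8,0],[0.4,0,0,-4,0],[0.4,0,0,-4.4,0],[0.4,0,0,-4.4,0]]]}'; python3 -m creep '{"series":[[[0.4,-0.2,-0.5,0,0],[0.4,-0.5,-1.4,0,0],[0.4,-0.9,-2.6,0,0],[0.4,-1.4,-3.8,0,0],[0.4,-1.8,-5.0,0,0],[0.4,-2.2,-6.0,0,0],[0.4,-2.45,-6.6,0,0],[0.4,-2.53,-6.85,0,0],[0.4,-2.53,-6.85,0,0],[0.4,-2.53,-6.85,0,0],[0.4,-2.53,-6.85,0,0]]]}'; python3 -c "
from h import *
to(.4334,-.1101,.0715,-5)"
```

```text
clock: 15.45
tcp_pos: [0.6463, -0.0524, 0.2249]
tcp_rot: [[0.086, 0.996, 0.007], [0.996, -0.086, -0.002], [-0.001, 0.007, -1.0]]
force: [-0.4, -0.8, -0.7]
width: 0.0514
grasp_force: 0.0
clock: 16.55
tcp_pos: [0.4339, -0.1098, 0.2207]
tcp_rot: [[0.085, 0.996, 0.0], [0.996, -0.085, 0.0], [0.0, 0.0, -1.0]]
force: [0.0, 0.3, 0.7]
width: 0.0514
grasp_force: 0.0
t 16.55 tcp [ 0.4339 -0.1098  0.2207] w 0.0514 yaw_y -4.9 shift [-0.013 -0.017  4.974] turn 0.013
```

```bash
python3 -m creep '{"series":[[[0.4,0,0,0.6,0],[0.4,0,0,1.6,0],[0.4,0,0,2.7,0],[0.4,0,0,3.8,0],[0.4,0,0,4.6,0],[0.4,0,0,4.9,0],[0.4,0,0,4.95,0],[1,0,0,4.95,0],[1,0,0,4.95,0],[1,0,0,4.95,0],[1,0,0,4.95,0],[1,0,0,4.95,0]]]}' 40;  python3 -m creep '{"series":[[[1,0,0,0,0],[1,0,0,-0.3,0],[1,0,0,-1,0],[1,0,0,-2,0],[1,0,0,-3.2,0],[1,0,0,-4.4,0],[1,0,0,-4.9,0],[1,0,0,-5,0],[1,0,0,-5,0],[1,0,0,-5,0],[1,0,0,-5,0]]]}'; python3 -c "
from h import *
to(.6583,.107,.22,-5)"
```

```text
clock: 17.75
tcp_pos: [0.4344, -0.1105, 0.0737]
tcp_rot: [[0.086, 0.996, 0.003], [0.996, -0.086, -0.001], [-0.001, 0.003, -1.0]]
force: [0.3, 0.0, 4.6]
width: 0.0139
grasp_force: 39.4
clock: 18.85
tcp_pos: [0.432, -0.1094, 0.2206]
tcp_rot: [[0.086, 0.996, -0.003], [0.996, -0.086, 0.002], [0.001, -0.004, -1.0]]
force: [0.5, 0.1, 0.4]
width: 0.0137
grasp_force: 39.1
t 18.85 tcp [ 0.432  -0.1094  0.2206] w 0.0137 yaw_y -4.94 shift [7.838e+00 6.894e+00 7.000e-03] turn 0.007
```

```bash
python3 -m creep '{"series":[[[1,0.4,0.4,0,0],[1,1.2,1.1,0,0],[1,2.2,1.9,0,0],[1,3.3,2.9,0,0],[1,4.4,3.9,0,0],[1,5.5,4.8,0,0],[1,6.5,5.7,0,0],[1,7.3,6.4,0,0],[1,7.7,6.75,0,0],[1,7.85,6.87,0,0],[1,7.85,6.87,0,0],[1,7.85,6.87,0,0]]]}'; python3 -m creep '{"series":[[[1,7.85e-9,0,0,0]]]}'; python3 -c "
from h import *
to(.6583,.107,.0788,-5)"
```

```text
clock: 20.05
tcp_pos: [0.6578, 0.1062, 0.2215]
tcp_rot: [[0.087, 0.996, -0.002], [0.996, -0.087, -0.0], [-0.001, -0.002, -1.0]]
force: [-0.3, -1.1, 0.2]
width: 0.014
grasp_force: 39.1
clock: 20.15
tcp_pos: [0.658, 0.106, 0.2222]
tcp_rot: [[0.087, 0.996, -0.001], [0.996, -0.087, -0.0], [-0.0, -0.001, -1.0]]
force: [-0.3, -0.6, -0.6]
width: 0.0143
grasp_force: 39.1
t 20.15 tcp [0.658  0.106  0.2222] w 0.0143 yaw_y -5.0 shift [0.037 0.01  4.78 ] turn 0.0
```

```bash
python3 -m creep '{"series":[[[1,0.02,0,0.4,0],[1,0.02,0,1.2,0],[1,0.02,0,2.2,0],[1,0.02,0,3.2,0],[1,0.02,0,4.0,0],[1,0.02,0,4.4,0],[1,0.02,0,4.6,0],[1,0.02,0,4.65,0],[1,0.02,0,4.65,0],[1,0.02,0,4.65,0],[1,0.02,0,4.65,0]]]}'; python3 -m creep '{"series":[[[1,0,0,0.03,0],[1,0,0,0.06,0],[1,0,0,0.09,0],[1,0,0,0.12,0],[1,0,0,0.15,0],[1,0,0,0.15,0],[1,0,0,0.15,0]]]}'
```

```text
clock: 21.25
tcp_pos: [0.6597, 0.1076, 0.0844]
tcp_rot: [[0.086, 0.996, 0.003], [0.996, -0.086, 0.0], [0.0, 0.003, -1.0]]
force: [0.5, -0.3, -0.4]
width: 0.014
grasp_force: 39.1
clock: 21.95
tcp_pos: [0.6589, 0.1076, 0.0789]
tcp_rot: [[0.086, 0.996, 0.0], [0.996, -0.086, 0.0], [0.0, 0.0, -1.0]]
force: [-1.9, 0.8, 3.7]
width: 0.014
grasp_force: 39.6
```

```bash
python3 -m creep '{"series":[[[0.6,0,0,-0.1,0],[0.4,0,0,-0.1,0],[0.4,0,0,-0.1,0],[0.4,0,0,-0.1,0],[0.4,0,0,-0.6,0],[0.4,0,0,-1.6,0],[0.4,0,0,-2.8,0],[0.4,0,0,-4,0],[0.4,0,0,-4.7,0],[0.4,0,0,-4.8,0]]]}'; python3 -m creep '{"series":[[[0.4,-0.6,-0.3,0,0],[0.4,-1.8,-0.8,0,0],[0.4,-3.1,-1.4,0,0],[0.4,-4.5,-2.1,0,0],[0.4,-5.9,-2.8,0,0],[0.4,-7.3,-3.4,0,0],[0.4,-8.7,-4.0,0,0],[0.4,-10.1,-4.7,0,0],[0.4,-11.4,-5.3,0,0],[0.4,-12.4,-5.8,0,0],[0.4,-12.88,-5.95,0,0],[0.4,-12.88,-5.95,0,0]]]}';  python3 -m creep '{"series":[[[0.4,0,0,0,0],[0.4,0,0,0,0]]]}'; python3 -c "
from h import *
to(.4475,-.2622,.0895,-5)"
```

```text
clock: 22.95
tcp_pos: [0.6614, 0.1077, 0.2285]
tcp_rot: [[0.086, 0.996, 0.01], [0.996, -0.086, 0.0], [0.001, 0.01, -1.0]]
force: [0.1, -1.1, 0.9]
width: 0.0511
grasp_force: 0.0
clock: 24.15
tcp_pos: [0.4468, -0.2632, 0.2217]
tcp_rot: [[0.089, 0.996, -0.001], [0.996, -0.089, 0.001], [0.001, -0.001, -1.0]]
force: [-0.9, 0.2, 0.1]
width: 0.0513
grasp_force: 0.0
clock: 24.35
tcp_pos: [0.4483, -0.2607, 0.2221]
tcp_rot: [[0.084, 0.996, -0.0], [0.996, -0.084, 0.001], [0.001, -0.0, -1.0]]
force: [-0.3, 0.0, -0.5]
width: 0.0512
grasp_force: 0.0
t 24.35 tcp [ 0.4483 -0.2607  0.2221] w 0.0512 yaw_y -4.84 shift [-0.058 -0.02   4.419] turn 0.021
```

```bash
python3 -m creep '{"series":[[[0.4,-0.02,0,0.6,0],[0.4,-0.02,0,1.6,0],[0.4,-0.02,0,2.7,0],[0.4,-0.02,0,3.6,0],[0.4,-0.02,0,4.2,0],[0.4,-0.02,0,4.4,0],[0.4,-0.02,0,4.4,0],[1,-0.02,0,4.4,0],[1,-0.02,0,4.4,0],[1,-0.02,0,4.4,0],[1,-0.02,0,4.4,0],[1,-0.02,0,4.4,0]]]}' 40;  python3 -m creep '{"series":[[[1,0,0,0,0],[1,0,0,-0.3,0],[1,0,0,-1,0],[1,0,0,-2,0],[1,0,0,-3.2,0],[1,0,0,-4.4,0],[1,0,0,-4.9,0],[1,0,0,-5,0],[1,0,0,-5,0],[1,0,0,-5,0],[1,0,0,-5,0]]]}'; python3 -c "
from h import *
to(.6375,-.132,.24,-5)"
```

```text
clock: 25.55
tcp_pos: [0.4483, -0.2633, 0.0916]
tcp_rot: [[0.086, 0.996, 0.002], [0.996, -0.086, -0.001], [-0.001, 0.002, -1.0]]
force: [-0.5, 0.8, 4.9]
width: 0.0138
grasp_force: 39.2
clock: 26.65
tcp_pos: [0.4467, -0.2619, 0.2384]
tcp_rot: [[0.086, 0.996, -0.003], [0.996, -0.086, 0.002], [0.002, -0.003, -1.0]]
force: [-0.4, 0.2, -0.5]
width: 0.014
grasp_force: 39.1
t 26.65 tcp [ 0.4467 -0.2619  0.2384] w 0.014 yaw_y -4.94 shift [ 4.863  5.963 -0.06 ] turn 0.007
```

```bash
python3 -m creep '{"series":[[[1,0.3,0.3,0,0],[1,0.8,0.9,0,0],[1,1.4,1.7,0,0],[1,2.2,2.6,0,0],[1,3.0,3.6,0,0],[1,3.7,4.5,0,0],[1,4.3,5.2,0,0],[1,4.7,5.7,0,0],[1,4.86,5.95,0,0],[1,4.86,5.95,0,0],[1,4.86,5.95,0,0],[1,4.86,5.95,0,0]]]}'; python3 -c "
from h import *
to(.6375,-.132,.0967,-5)"
```

```text
clock: 27.85
tcp_pos: [0.6373, -0.1334, 0.2402]
tcp_rot: [[0.087, 0.996, -0.001], [0.996, -0.087, -0.0], [-0.0, -0.001, -1.0]]
force: [0.6, -0.2, -0.9]
width: 0.014
grasp_force: 39.1
t 27.85 tcp [ 0.6373 -0.1334  0.2402] w 0.014 yaw_y -5.0 shift [0.048 0.007 4.784] turn 0.0
```

```bash
python3 -m creep '{"series":[[[1,0.02,0,0.4,0],[1,0.02,0,1.2,0],[1,0.02,0,2.2,0],[1,0.02,0,3.2,0],[1,0.02,0,4.0,0],[1,0.02,0,4.4,0],[1,0.02,0,4.6,0],[1,0.02,0,4.65,0],[1,0.02,0,4.65,0],[1,0.02,0,4.65,0],[1,0.02,0,4.65,0]]]}'; python3 -m creep '{"series":[[[1,0,0,0.03,0],[1,0,0,0.06,0],[1,0,0,0.09,0],[1,0,0,0.12,0],[1,0,0,0.15,0],[1,0,0,0.15,0],[1,0,0,0.15,0]]]}'
```

```text
clock: 28.95
tcp_pos: [0.639, -0.1325, 0.1023]
tcp_rot: [[0.086, 0.996, 0.002], [0.996, -0.086, -0.001], [-0.001, 0.002, -1.0]]
force: [-0.0, 0.8, -0.3]
width: 0.0138
grasp_force: 39.1
clock: 29.65
tcp_pos: [0.6381, -0.1322, 0.0969]
tcp_rot: [[0.086, 0.996, 0.0], [0.996, -0.086, -0.0], [-0.0, 0.0, -1.0]]
force: [-2.5, 0.9, 4.5]
width: 0.0136
grasp_force: 39.6
```

Contact. Releasing, then retreating up and back out of the cameras' view for the check.

```bash
python3 -m creep '{"series":[[[0.6,0,0,-0.1,0],[0.4,0,0,-0.1,0],[0.4,0,0,-0.1,0],[0.4,0,0,-0.1,0],[0.4,0,0,-0.6,0],[0.4,0,0,-1.6,0],[0.4,0,0,-2.8,0],[0.4,0,0,-4,0],[0.4,0,0,-4.4,0],[0.4,0,0,-4.4,0]]]}'; python3 -m creep '{"series":[[[0.4,0,-1,0,0],[0.4,0,-2.4,0,0],[0.4,-0.8,-3.8,0,0],[0.4,-1.6,-5.2,0,0],[0.4,-2.4,-6.4,0,0],[0.4,-3,-7.2,0,0],[0.4,-3,-7.2,0,0],[0.4,-3,-7.2,0,0],[0.4,-3,-7.2,0,0]]]}'; python3 - <<'E'
from h import *
for n in ('top','scene'):
  im,d=env.read_camera(n);cv2.imwrite('pics/%s3.png'%n,im)
T=cv2.imread("pics/top3.png");S=cv2.imread("pics/scene3.png")
cv2.imwrite("pics/fin.png",np.vstack([cv2.resize(T[105:225,150:440],(725,300)),cv2.resize(S[190:300,95:450],(800,248))[:,:725]]))
E
```

```text
clock: 30.65
tcp_pos: [0.6399, -0.1328, 0.2325]
tcp_rot: [[0.086, 0.996, 0.007], [0.996, -0.086, -0.002], [-0.002, 0.007, -1.0]]
force: [0.4, -0.1, -0.1]
width: 0.0512
grasp_force: 0.0
clock: 31.55
tcp_pos: [0.4153, -0.2027, 0.2275]
tcp_rot: [[0.086, 0.996, -0.001], [0.996, -0.086, 0.001], [0.001, -0.001, -1.0]]
force: [0.3, -0.1, -0.2]
width: 0.0514
grasp_force: 0.0
```

View pics/fin.png

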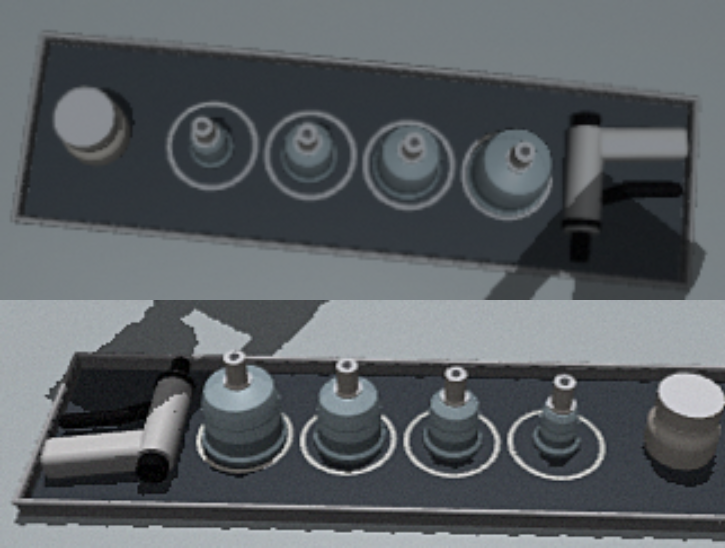

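All four cups stand in their rings in order, largest by the pump and smallest by the jar. The stem tops in the top crop are at (203,129), (307,136), (413,145) and (522,154). In the scene crop they are at (564,381), (456,373), (347,366) and (234,357). I'll check the offsets, and whether the pump or jar moved.

```bash
python3 - <<'E'
from h import *
pt,ps=env.camera_params("top"),env.camera_params("scene")
M=[(.6583,.107),(.6513,.0275),(.6444,-.0522),(.6375,-.132)]
s=800/355
for m,h,a,b in zip(M,(.069,.075,.081,.087),[(203,129),(307,136),(413,145),(522,154)],[(564,381),(456,373),(347,366),(234,357)]):
    ua=(a[0]/2.5-.5+150,a[1]/2.5-.5+105);ub=(b[0]/s-.5+95,(b[1]-300)/s-.5+190)
    P,e=tri(pt,ua,ps,ub);print(np.round((P[:2]-m)*1e3,1),"mm, top z",round(P[2],4),"exp",h,round(e,4))
A,B=[cv2.cvtColor(cv2.imread(f"pics/scene{i}.png"),cv2.COLOR_BGR2GRAY) for i in(0,3)]
for n,(x0,y0,x1,y1) in dict(jar=(378,218,420,270),pump=(112,243,160,272)).items():
    print(n,cv2.phaseCorrelate(A[y0:y1,x0:x1].astype(float),B[y0:y1,x0:x1].astype(float)))
E
```

```text
[-3.6 -0.1] mm, top z 0.0691 exp 0.069 0.001
[-2.8  0.8] mm, top z 0.0754 exp 0.075 0.0004
[-2.7  1.8] mm, top z 0.0801 exp 0.081 0.0004
[-2.7  1.2] mm, top z 0.0865 exp 0.087 0.0023
jar ((0.4271056081385325, -0.04926624050377981), 0.9851523707665593)
pump ((-0.13724331124372569, -0.2502468924415595), 1.0458010933846051)
```

All four are within 4 mm of their ring centres at the right heights, and the pump and jar haven't moved. Handing in.

```bash
python3 -c "
from station import env
print(env.sign_off())"
```

```text
the job is handed in; nothing more can be done
None
```

I set all four cups upright on their ring marks, largest by the pump to smallest by the jar, each within about 4 mm of centre, with the pump and jar left in place; handed in at about 32 s, with no verdict shown.

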